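# Wind up the clockwork candle stand

### The arm

A 6-joint arm with a two-finger parallel gripper is mounted at the origin on a cart in front of the work surface, level with it; the furniture and walls round the work are solid. World frame = base frame: x ahead of the robot, y to its left, z up, the work surface at z = 0. Lengths are in mm, angles in rad, forces in N, time in s.
With the tool pointing down it reaches from about 300 to 775 mm from the base axis. Payload 14.6 kg.
Tool frame: the origin (TCP) lies midway between the tips of the shut fingers; the grasp point (between the pads) lies 19 mm behind it; z points along the fingers, y is the line along which they close (so a half turn about z gives the same grasp; the last joint's range is limited). The gripper opens to 94 mm and grips with 3 to 60 N. Pads are 16 mm wide; open, the fingers measure 119 mm over their backs; the gripper's body (75 mm by 177 mm) begins 78 mm behind the grasp point.
Start: joints at [1.069, 0.3, 1.521, -0, 1.321, -0.067], TCP at [231.672, 498.816, 205.446] pointing down, gripper open.
Joint ranges: [-3.03, 3.03], [-0.79, 2.21], [0.23, 2.52], [-1.04, 4.18], [0, 3.07], [-2.55, 2.55]. Speed limits (rad/s): [2.22, 2.22, 2.57, 3.14, 3.14, 3.14].

### API

Orientations are given as [roll, pitch, yaw] about the fixed x, y, z axes, in that order (R = Rz(yaw) Ry(pitch) Rx(roll)).
In Python, from cell import manip, camera gives the robot as it stands.
- The arm moves only by the tool move_arm, never from a script. Its arguments are lists of equal length, an entry for each row: "dp": the shift along the world's x, y, z in mm, a list of three; "rotation": the turn, a rotation vector about the world's x, y, z in rad, a list of three; "hand": the opening, from 0 (shut) to 1 (fully open). A call has 1 to 10 rows; each row shifts and turns the commanded pose from where the row before left it; what a row does not reach is not made up. A row lasts 1/8 s, in which the tool goes at most 62.5 mm and 10.7 degrees, less where a joint would pass 70% of its speed; a pose out of reach is approached as far as the arm can. A call with a gripper value outside its range is refused whole. The fingers move at their own pace and stop on an object; "newtons" is the grip in N (left out, the last holds). Time passes only in rows, so rows that do not move let the fingers close. It gives the time, the measured TCP pose, the force, the opening and the grip force at its end, in the units of the state.
- manip.read_state(): the state, without advancing time (a new reading comes with each control period).
- camera(name): name is "scene" or "top"; returns a dict with "image" (384x512x3 uint8, red, green, blue), "fx", "fy", "cx", "cy" (pixels), "k1" (the pictures are not rectified: a ray, as slopes to the right and down, at radius r is drawn at 1 + k1 r^2 times it, then the intrinsics apply), "R" (3x3) and "t" (3): a world point X has camera coordinates R X + t. Camera axes: x right, y down, z forward; pixel columns grow to the right and rows downward; lengths in mm; the calibration is good to about 2 mm. A picture is of the moment at which its call begins. There is no depth.
- manip.sign_off(): hands the job in; it is judged then, once.
The state is a dict: "clock": time; "joints": joint angles; "qd": joint speeds; "effort": joint torques, N m; "eef_pos": TCP position; "eef_rot": TCP orientation; "wrist_force": force on the tool from outside, world axes, zero at the start; "moment": the same for the moment, N m; "finger_gap": finger opening in mm; "finger_force": force on a finger pad.
Only numpy, scipy, OpenCV 4.12 (cv2) and the standard library are available. Lean on these libraries where they do the work, as an engineer would, in place of code of your own. Each camera call takes 0.05 s, during which the arm holds its last target. There are 200 camera calls.

### The job

Wind up the clockwork display stand with its crank: pick the crank with the square hub (not the one with the slim round hub), set its socket fully down onto the stand's upright square shaft, and wind it clockwise, seen from above, two full turns. Then let go and leave the crank sitting level on the shaft.

Things in the scene. Friction and masses are not known exactly. Their poses are not given: they have to be found in the camera images.
- crank: Crank, 180 g, standing on its hub; origin: centre of the hub's underside, z up. Square steel hub 36 mm wide and high; square socket in its underside 24 mm wide, 28 deep, sides along x and y. Flat arm, 22 wide, top face 36 mm up, runs along +x (24 mm stub along -x) to an upright round wooden knob, 55 mm from the hub's axis. (Bystander crank: shorter, slim round hub.)
- crank_grip (a point): Point on the knob's axis, 60 mm above the hub's underside, 55 mm along the crank's +x; axes as the crank. Knob 22 mm across, from 38 to 82 mm above the underside. Lift the crank by it. It spins on its pin with slight drag: the crank does not swing when carried, yet a gripper holding the knob need not turn while leading it round.
- shaft_seat (a point): Centre of the top of the round collar (52 mm across) on which the hub comes to rest, 46 mm above the counter. The shaft stands on it along z: 20 mm square for 15 mm, then a cone, 8 mm across at its top 25 mm up; flats along this frame's x and y, which turn with it. Play when fitted: 2 mm, 13 degrees each way. Fixed case 40 mm high; candle 150 mm to the left of the shaft, 115 mm high.
- winder (a joint): Turn of the winding shaft in rad, growing clockwise seen from above. It reads 0 to 0.7 at the start; two full turns bring it to about 12.6 or more. Light even drag (0.08 N m, 1.5 N at the knob), no stop before 25 rad; it stays where it is left.

How it is judged:
By the outcome, as a careful person would: the job done as asked, in the order asked, and still so for the second after the job is handed in, with the robot touching nothing.
It also fails if it takes over 61 s, if anything falls off the work surface, if the arm or the gripper's body presses on something with over 40 N, if the wrist force passes 120 N, or if a joint passes its speed limit or range.

## Working session

There is one attempt and no reset: what is moved stays moved. The work goes in short steps, Python scripts to look and compute and a tool call to move; the robot and the scene stay as the last step left them, time stands still between calls to the robot, and variables do not carry over. Pictures are saved under pics/ and viewed, at most 10 in all, crops included, and the job is handed in when it is done.

Besides the shell and the picture viewer there is one more tool, called after "Call:" as a command line: name --argument value ..., lists and objects as JSON in quotes. move_arm: Moves the arm, as the interface text tells. Its arguments: {"type":"object","properties":{"dp":{"type":"array","items":{"type":"array","items":{"type":"number"}}},"rotation":{"type":"array","items":{"type":"array","items":{"type":"number"}}},"hand":{"type":"array","items":{"type":"number"}},"newtons":{"type":"number"}},"required":["dp","rotation","hand"]}

```bash
mkdir -p pics
cat > h.py <<'E'
import numpy as np,cv2
from cell import manip,camera
def ray(c,u,v):
    p=np.array([(u-c['cx'])/c['fx'],(v-c['cy'])/c['fy']]);q=p.copy()
    for _ in range(20): q=p/(1+c['k1']*(q@q))
    R=np.array(c['R']);return -R.T@np.array(c['t']),R.T@np.array([q[0],q[1],1])
def at(c,u,v,z):
    o,d=ray(c,u,v);return o+d*(z-o[2])/d[2]
def pix(c,X):
    x=np.array(c['R'])@X+np.array(c['t']);q=x[:2]/x[2];q=q*(1+c['k1']*(q@q))
    return np.array([q[0]*c['fx']+c['cx'],q[1]*c['fy']+c['cy']])
def save(n,f,crop=None,s=1):
    c=camera(n);im=c['image'][:,:,::-1]
    if crop: im=im[crop[1]:crop[3],crop[0]:crop[2]]
    cv2.imwrite('pics/'+f,cv2.resize(im,None,fx=s,fy=s,interpolation=cv2.INTER_CUBIC));return c
E
python3 - <<'E'
from h import *
for n in('scene','top'):
    c=save(n,n+'0.png',s=1.5);print({k:v for k,v in c.items() if k!='image'}, -np.array(c['R']).T@c['t'])
print(manip.read_state())
E
```

```text
{'fx': 447.80356336003103, 'fy': 447.80356336003103, 'cx': 252.75694872619275, 'cy': 189.54175698743265, 'k1': -0.14249829132038486, 'R': array([[ 5.67167763e-01, -8.23602274e-01, -1.54127769e-04],
       [-5.38280323e-01, -3.70541208e-01, -7.56936924e-01],
       [ 6.23357861e-01,  4.29393186e-01, -6.53487926e-01]]), 't': array([-340.43181466,  305.0744927 ,  646.63670949])} [ -45.78852877 -444.99914207  653.43896026]
{'fx': 497.3889984256984, 'fy': 497.3889984256984, 'cx': 261.25529172661254, 'cy': 187.41808902620502, 'k1': -0.2021587164532179, 'R': array([[ 0.01947981, -0.99969769,  0.01500194],
       [-0.99814504, -0.02031083, -0.05739296],
       [ 0.05768032, -0.01385611, -0.99823894]]), 't': array([ -94.42501379,  505.73404541, 1069.37507932])} [ 444.95341768  -69.307211   1097.93398471]
{'clock': 0.1, 'joints': array([ 1.06941249e+00,  3.00421577e-01,  1.52150005e+00, -1.42484144e-05,
        1.32067655e+00, -6.65732041e-02]), 'qd': array([-0.00100364, -0.00188125, -0.00022531,  0.0010983 ,  0.00164458,
        0.00088702]), 'effort': array([ 3.26100366e-03, -5.32640612e+01, -3.53286624e+01,  7.10296654e-02,
        2.35092145e-02, -8.70441954e-05]), 'eef_pos': array([231.56691366, 498.63051181, 204.9477676 ]), 'eef_rot': array([-3.14058844e+00, -5.31204255e-05,  2.70678553e+00]), 'wrist_force': array([ 0.99731612, -0.45999789,  0.20879627]), 'moment': array([ 0.09648456, -0.02241884, -0.00702861]), 'finger_force': 0.0, 'finger_gap': 94.01171604206306}
```

View pics/top0.png

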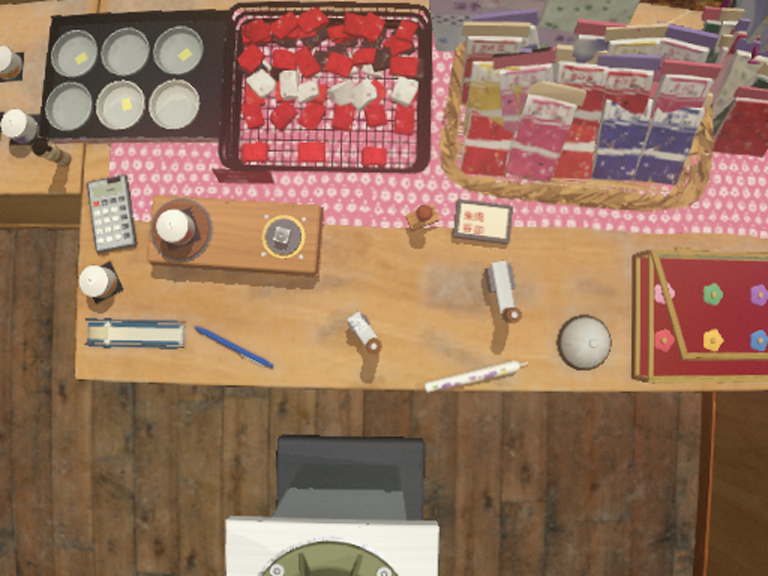

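View pics/scene0.png

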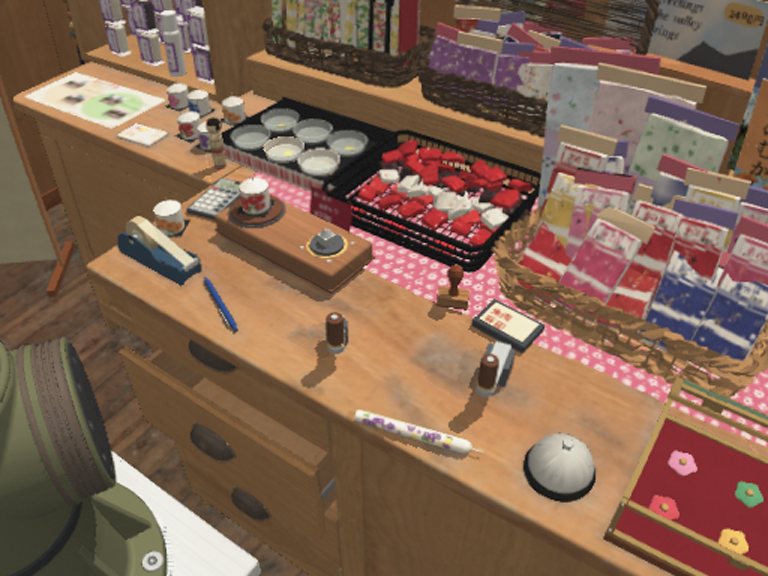

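The top view (1.5x) shows the shaft at (283,237), candle at (175,228), and two cranks at (365,330) and (505,290). I'll zoom in to tell the hubs apart.

Run:
```python
from h import *
a=camera('top')['image'][:,:,::-1];b=camera('scene')['image'][:,:,::-1]
r=lambda i,x0,y0,x1,y1:cv2.resize(i[y0:y1,x0:x1],(400,300),interpolation=cv2.INTER_CUBIC)
m=np.vstack([np.hstack([r(a,150,130,230,190),r(a,200,185,280,245)]),np.hstack([r(a,295,160,375,220),np.hstack([r(b,200,200,240,260)[:, :],r(b,300,215,360,275)])[:,::2].copy()])])
cv2.imwrite('pics/z.png',m)
```

```text
(no output)
```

View pics/z.png

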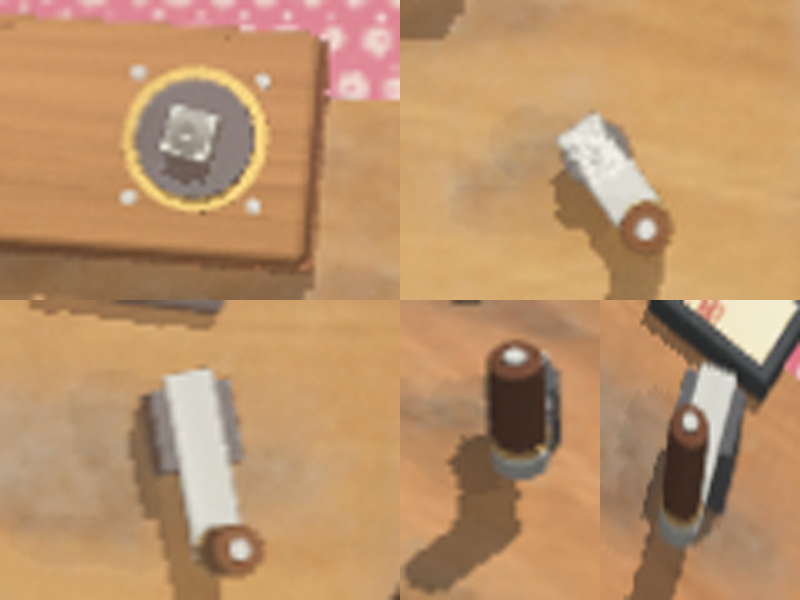

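Bottom-left crop, top pixels around (330,185): the crank with square hub is the right-hand one (its knob near (342.8,209.8)). The left one has a slim round hub. The shaft is at about (188,157), its flats turned a few degrees.

Run:
```python
from h import *
c=camera('top')
f=lambda x0,y0,u,v,z:at(c,x0+(u+.5)/5-.5,y0+(v+.5)/5-.5,z)
k=f(295,160,239,249,82);s=f(295,160,188,72,36);print('knob',k,'stub',s,np.hypot(*(k-s)[:2]),np.arctan2(*(k-s)[1::-1]))
e=[f(295,160,*p,36) for p in((163,75),(192,255),(213,70),(240,220))];print([np.arctan2(*(b-a)[1::-1]) for a,b in(e[:2],e[2:])])
print('collar',f(150,130,196,139,46), 'cone top',f(150,130,188,130,71))
q=[f(150,130,*p,61) for p in((173,103),(220,110),(213,160),(162,152))];print(np.mean(q,0));
for i in range(4):
    d=(q[(i+1)%4]-q[i])[:2];print(np.hypot(*d),np.degrees(np.arctan2(d[1],d[0])))
# scene: refine knob by projecting
d=camera('scene');print('scene knob top',pix(d,k), 'shaft top',pix(d,f(150,130,196,139,46)+[0,0,25]))
```

```text
knob [ 461.7495315  -251.27016985   82.        ] stub [ 538.39819436 -236.42623893   36.        ] 78.07278529394726 -2.950298716303804
[np.float64(-2.968169652933947), np.float64(-2.9507298201883163)]
collar [566.69110994  71.81500482  46.        ] cone top [567.51090049  71.93451792  71.        ]
[568.21613685  71.61094137  61.        ]
20.177231235002093 -97.48814263338872
21.325933021207145 173.79427665448353
21.89061082782348 82.13685394260958
21.21333398140474 -10.827369959502606
scene knob top [326.70737272 239.97468208] shaft top [217.25557874 153.070312  ]
```

Call:
move_arm --dp '[[14.4,-46.9,-5],[14.4,-46.9,-5],[14.4,-46.9,-5],[14.4,-46.9,-5],[14.4,-46.9,-5],[14.4,-46.9,-5],[14.4,-46.9,-5],[14.4,-46.9,-5]]' --rotation '[[0,0,-0.0593],[0,0,-0.0593],[0,0,-0.0593],[0,0,-0.0593],[0,0,-0.0593],[0,0,-0.0593],[0,0,-0.0593],[0,0,-0.0593]]' --hand '[1,1,1,1,1,1,1,1]'

```text
clock: 1.3
eef_pos: [347.1, 122.1, 165.5]
eef_rot: [3.141, 0.0, 2.231]
wrist_force: [0.3, 0.1, 0.1]
finger_gap: 93.9
finger_force: 0.0
```

Call:
move_arm --dp '[[14.4,-46.9,-5],[14.4,-46.9,-5],[14.4,-46.9,-5],[14.4,-46.9,-5],[14.4,-46.9,-5],[14.4,-46.9,-5],[14.4,-46.9,-5],[14.4,-46.9,-5],[0,0,0]]' --rotation '[[0,0,-0.0593],[0,0,-0.0593],[0,0,-0.0593],[0,0,-0.0593],[0,0,-0.0593],[0,0,-0.0593],[0,0,-0.0593],[0,0,-0.0593],[0,0,0]]' --hand '[1,1,1,1,1,1,1,1,1]'

```text
clock: 2.42
eef_pos: [462.0, -253.8, 124.6]
eef_rot: [-3.141, -0.0, 1.755]
wrist_force: [0.3, 0.4, 0.6]
finger_gap: 94.0
finger_force: 0.0
```

Call:
move_arm --dp '[[0,2,-30],[0,0,-30],[0,0,-15],[0,0,-6],[0,0,0]]' --rotation '[[0,0,0],[0,0,0],[0,0,0],[0,0,0],[0,0,0]]' --hand '[1,1,1,1,1]'

```text
clock: 3.05
eef_pos: [462.3, -249.6, 44.9]
eef_rot: [3.141, 0.0, 1.758]
wrist_force: [0.5, -0.2, -0.6]
finger_gap: 94.0
finger_force: 0.0
```

Run:
```python
from h import *
c=save('scene','g.png',(270,170,400,290),6)
s=manip.read_state();print(s['eef_pos'],s['wrist_force'])
print(pix(c,s['eef_pos']))
```

```text
[ 462.44750861 -249.68523451   45.23206948] [-0.14392978  0.0536867   0.7652149 ]
[323.81600261 253.32204539]
```

View pics/g.png

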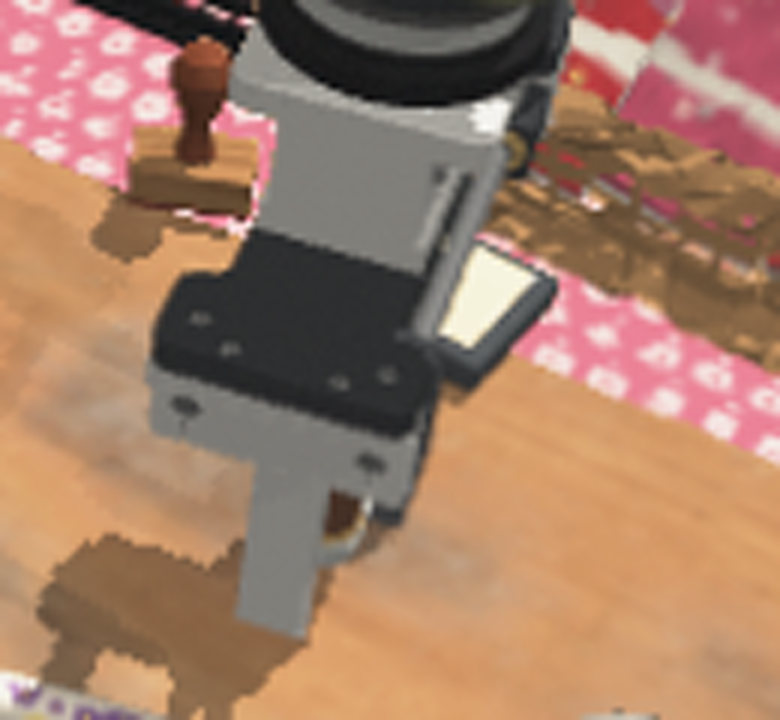

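The picture shows the fingers either side of the knob (brown at (345,510)). I'll shift 1.5 mm in y and close.

Call:
move_arm --dp '[[0,-1.5,0],[0,0,0],[0,0,0],[0,0,0],[0,0,0],[0,0,0],[0,0,0],[0,0,0]]' --rotation '[[0,0,0],[0,0,0],[0,0,0],[0,0,0],[0,0,0],[0,0,0],[0,0,0],[0,0,0]]' --hand '[0.6,0.15,0.15,0.15,0.15,0.15,0.15,0.15]' --newtons 40

```text
clock: 4.1
eef_pos: [462.4, -251.1, 44.7]
eef_rot: [3.141, 0.0, 1.758]
wrist_force: [0.5, 1.1, 3.2]
finger_gap: 21.9
finger_force: 39.9
```

Call:
move_arm --dp '[[0,0,20],[0,0,30],[0,0,35],[0,0,20],[0,0,0]]' --rotation '[[0,0,0],[0,0,0],[0,0,0],[0,0,0],[0,0,0]]' --hand '[0.15,0.15,0.15,0.15,0.15]'

```text
clock: 4.72
eef_pos: [462.4, -251.3, 150.3]
eef_rot: [3.14, 0.001, 1.758]
wrist_force: [-0.2, 0.1, -2.9]
finger_gap: 21.0
finger_force: 40.0
```

Call:
move_arm --dp '[[3,20,0],[7,45,0],[7,45,0],[7,45,0],[7,45,0],[7,45,0],[7,45,0],[5.5,40.6,0],[0,0,0],[0,0,0]]' --rotation '[[0,0,-0.041],[0,0,-0.041],[0,0,-0.041],[0,0,-0.041],[0,0,-0.041],[0,0,-0.041],[0,0,-0.041],[0,0,-0.039],[0,0,0],[0,0,0]]' --hand '[0.15,0.15,0.15,0.15,0.15,0.15,0.15,0.15,0.15,0.15]'

```text
clock: 5.98
eef_pos: [512.1, 79.2, 148.4]
eef_rot: [-3.14, 0.001, 1.433]
wrist_force: [-0.7, 0.3, -0.6]
finger_gap: 21.5
finger_force: 40.0
```

Run:
```python
from h import *
c=save('scene','c.png',(140,80,300,200),5)
s=manip.read_state();p=s['eef_pos'];print(p,s['eef_rot'],s['wrist_force'])
t=camera('top');im=t['image'][:,:,::-1]
cv2.imwrite('pics/ct.png',cv2.resize(im[110:210,130:260],None,fx=5,fy=5,interpolation=cv2.INTER_CUBIC))
H=p+[54.5,-7.65,-63+19];a=np.radians(172)
X=lambda x,y,z:H+[x*np.cos(a)-y*np.sin(a),x*np.sin(a)+y*np.cos(a),z]
for q in((0,0,0),(18,18,0),(18,-18,0),(-18,18,0),(-18,-18,0),(-24,11,36),(-24,-11,36),(-18,18,36),(-18,-18,36)):print(q,(pix(c,X(*q))-[140,80])*5,(pix(t,X(*q))-[130,110])*5)
```

```text
[512.21957933  78.80380928 148.65064881] [-3.14034316e+00  4.50077664e-04  1.43175418e+00] [ 0.72750264 -0.41511626 -2.43596648]
(0, 0, 0) [383.60564951 302.69203504] [276.78045341 219.89216539]
(18, 18, 0) [382.4216676  336.96157835] [313.00065428 270.74337824]
(18, -18, 0) [324.53454235 304.30839738] [225.55182118 256.79028078]
(-18, 18, 0) [442.68218136 301.12588783] [328.0827854  183.05917893]
(-18, -18, 0) [384.75369495 269.81308752] [240.83854677 169.33447908]
(-24, 11, 36) [438.12638771 218.80213452] [302.35999264 152.36260807]
(-24, -11, 36) [401.95194253 200.25325704] [247.14187807 143.72275045]
(-18, 18, 36) [439.78097151 230.51010279] [317.35310408 170.21160309]
(-18, -18, 36) [380.58355412 199.94135677] [226.95811779 156.03137941]
```

View pics/c.png

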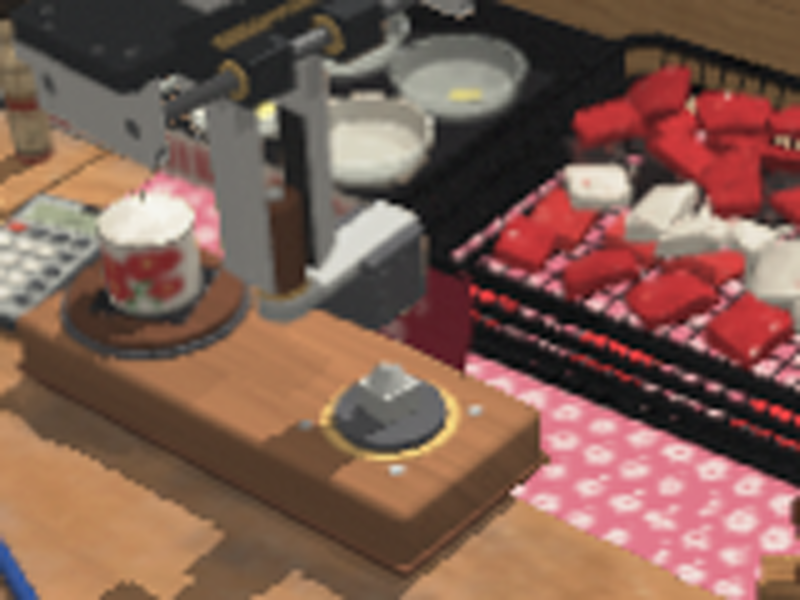

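View pics/ct.png

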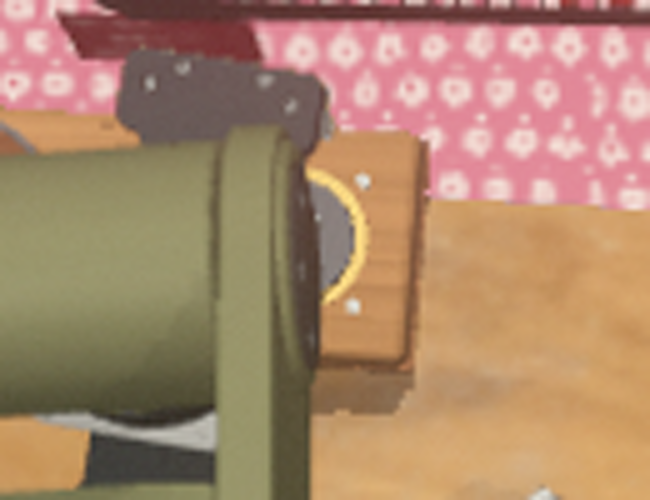

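The scene crop shows the crank held level above and behind the shaft ((390,400)), but slightly left of and above where I predicted. I'll overlay a wireframe to quantify.

```bash
cat > ov.py <<'E'
from h import *
def wf(c,H,a,S,b):
    R=lambda O,a:(lambda x,y,z:O+np.array([x*np.cos(a)-y*np.sin(a),x*np.sin(a)+y*np.cos(a),z]))
    X=R(H,a);Y=R(S,b);L=[]
    sq=lambda F,h,z:[F(h*i,h*j,z) for i,j in((1,1),(1,-1),(-1,-1),(-1,1),(1,1))]
    L+=[sq(X,18,0),[X(-18,18,0),X(-18,18,36)],[X(-18,-18,0),X(-18,-18,36)],[X(18,18,0),X(18,18,36)],[X(-24,-11,36),X(-24,11,36),X(55,11,36),X(55,-11,36),X(-24,-11,36)]]
    L+=[[X(55+11*np.cos(t),11*np.sin(t),z) for t in np.linspace(0,6.3,25)] for z in(38,82)]
    L+=[sq(Y,10,15),sq(Y,10,0),[Y(26*np.cos(t),26*np.sin(t),0) for t in np.linspace(0,6.3,40)]]
    return L
def two(c,f,H,a,S,b,x0,y0,x1,y1,s):
    im=cv2.resize(c['image'][y0:y1,x0:x1,::-1],None,fx=s,fy=s,interpolation=cv2.INTER_CUBIC);o=im.copy()
    for l in wf(c,H,a,S,b):
        cv2.polylines(o,[np.int32([(pix(c,p)-[x0,y0]+.5)*s for p in l])],False,(0,255,0),1)
    cv2.imwrite('pics/'+f,np.hstack([im,o]))
E
python3 - <<'E'
from ov import *
p=manip.read_state()['eef_pos'];print(p)
two(camera('scene'),'w.png',p+[54.5,-7.65,-44],np.radians(172),np.array([567.4,71.8,46]),np.radians(-8),185,105,251,180,6)
E
```

```text
[512.32178098  78.65653033 148.89537689]
```

View pics/w.png

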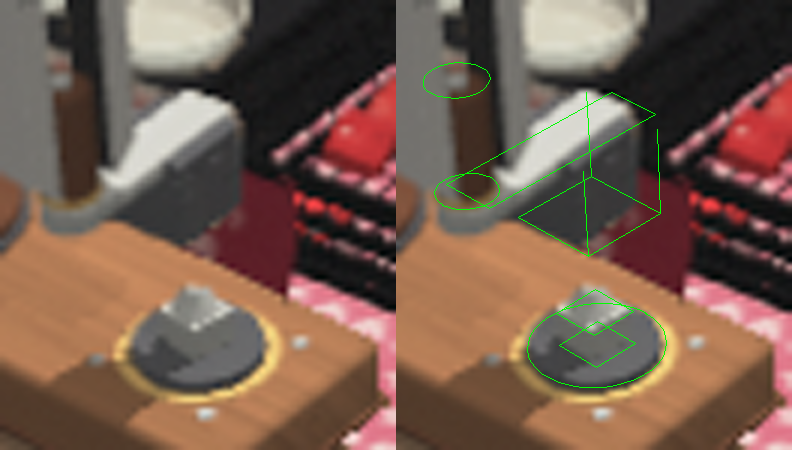

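Run:
```python
from ov import *
from scipy.optimize import least_squares as ls
from scipy.spatial.transform import Rotation as Ro
c=camera('scene');p=manip.read_state()['eef_pos'];g=p+[0,0,19]
M=np.array([(-24,-11,36),(-24,11,36),(-18,18,0),(18,18,0),(-18,18,36),(55,0,38)],float)
O=np.array([(190,90),(238,116),(240,205),(172,242),(240,126),(73,193)])/6-.5+[185,105]
def X(q):
    # tilt about crank y, yaw, knob at g + offset; grip point z offset
    R=Ro.from_euler('ZYX',[q[0],q[1],q[2]]).as_matrix()
    return g+np.array([0,0,q[3]])+(M-[55,0,63])@R.T
f=lambda q:np.r_[(np.array([pix(c,x) for x in X(q)])-O).ravel(),q[1]*20,q[2]*20,q[3]/3]
r=ls(f,[np.radians(172),0,0,0]);print(np.degrees(r.x[:3]),r.x[3],r.fun.round(1))
f2=lambda q:f([q[0],0,0,q[1]]);r=ls(f2,[3,0]);print(np.degrees(r.x[0]),r.x[1],r.fun.round(1))
```

```text
[179.41683073  -1.55973624  -2.64756204] -0.3282406168487193 [-0.3 -0.3 -0.2 -1.1  0.1  0.4  0.9  1.7  0.3 -0.4 -0.9 -0.3 -0.5 -0.9
 -0.1]
181.08884391472256 -2.5215216750960936 [-0.5 -0.3 -0.3 -1.6  1.  -0.2  2.3  1.7  0.3 -1.  -0.2  0.6  0.   0.
 -0.8]
```

Fit: the knob is where expected, but the crank has swung to ~180° yaw (needs ~172°). I'll turn the tool -8°, lower toward the cone, and check again.

Call:
move_arm --dp '[[0.5,0.8,-5],[0,0,-6],[0,0,-6],[0,0,-5],[0,0,0],[0,0,0]]' --rotation '[[0,0,-0.035],[0,0,-0.035],[0,0,-0.035],[0,0,-0.035],[0,0,0],[0,0,0]]' --hand '[0.15,0.15,0.15,0.15,0.15,0.15]'

```text
clock: 6.92
eef_pos: [513.2, 80.3, 127.6]
eef_rot: [3.141, -0.0, 1.292]
wrist_force: [0.3, -0.1, -1.1]
finger_gap: 21.4
finger_force: 40.0
```

Run:
```python
from ov import *
s=manip.read_state();p=s['eef_pos'];print(p,s['eef_rot'],s['wrist_force'])
two(camera('scene'),'w2.png',p+[54.5,-7.65,-44],np.radians(172),np.array([567.4,71.8,46]),np.radians(-8),185,112,251,178,6)
```

```text
[513.15893213  80.34183159 127.57924136] [ 3.14138634e+00 -6.36621593e-05  1.29233953e+00] [ 0.31756493 -0.09267808 -1.07370099]
```

View pics/w2.png

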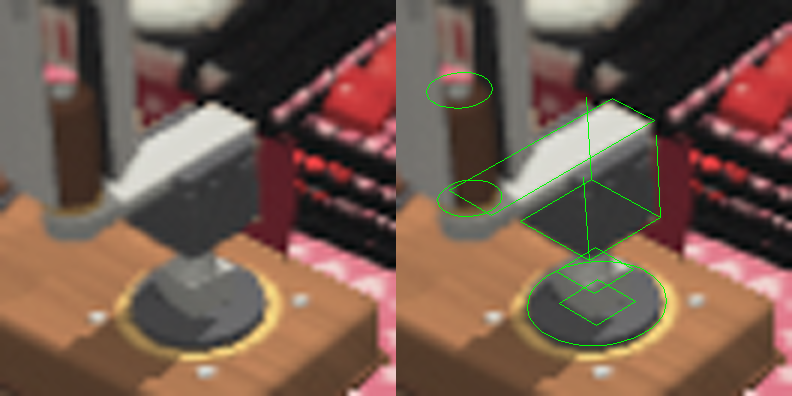

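The wireframe and crank coincide (hub bottom corner (590,258), stub (655,120)). Lowering with force checks.

Call:
move_arm --dp '[[-0.2,-0.8,-5],[0,0,-6],[0,0,-6],[0,0,-4],[0,0,-3]]' --rotation '[[0,0,0],[0,0,0],[0,0,0],[0,0,0],[0,0,0]]' --hand '[0.15,0.15,0.15,0.15,0.15]'

```text
clock: 7.6
eef_pos: [513.1, 79.6, 103.3]
eef_rot: [3.141, -0.0, 1.292]
wrist_force: [0.7, 0.7, -0.4]
finger_gap: 21.3
finger_force: 40.0
```

Call:
move_arm --dp '[[0,0,-3],[0,0,-3],[0,0,-2],[0,0,0]]' --rotation '[[0,0,0],[0,0,0],[0,0,0],[0,0,0]]' --hand '[0.15,0.15,0.15,0.15]'

```text
clock: 8.1
eef_pos: [513.1, 79.5, 95.4]
eef_rot: [3.141, -0.0, 1.292]
wrist_force: [3.5, 1.4, -2.3]
finger_gap: 21.3
finger_force: 40.0
```

Call:
move_arm --dp '[[0,0,-2],[0,0,-2],[0,0,-1],[0,0,0]]' --rotation '[[0,0,0],[0,0,0],[0,0,0],[0,0,0]]' --hand '[0.15,0.15,0.15,0.15]'

```text
clock: 8.6
eef_pos: [513.0, 79.6, 91.0]
eef_rot: [3.141, -0.0, 1.292]
wrist_force: [-1.5, 1.2, 7.3]
finger_gap: 21.4
finger_force: 40.0
```

Call:
move_arm --dp '[[0,0,-0.7],[0,0,-0.7],[0,0,0]]' --rotation '[[0,0,0],[0,0,0],[0,0,0]]' --hand '[0.15,0.15,0.15]'

```text
clock: 8.98
eef_pos: [512.9, 79.7, 90.6]
eef_rot: [3.141, -0.0, 1.292]
wrist_force: [-8.7, 0.9, 19.4]
finger_gap: 21.3
finger_force: 40.0
```

Call:
move_arm --dp '[[0,0,0.6],[0,0,0.6],[0,0,0]]' --rotation '[[0,0,0],[0,0,0],[0,0,0]]' --hand '[0.15,0.15,0.15]' --newtons 15

```text
clock: 9.35
eef_pos: [513.0, 79.5, 90.1]
eef_rot: [3.141, -0.0, 1.292]
wrist_force: [4.1, 1.6, 0.8]
finger_gap: 22.3
finger_force: 15.0
```

```bash
python3 -c "
import numpy as np
a=np.radians(172-15*np.arange(0,53));p=55*np.c_[np.cos(a),np.sin(a)]
d=np.diff(p,axis=0).round(1)
for i in range(0,52,10): print(172-15*i,[[float(x),float(y),0] for x,y in d[i:i+10]],(p[min(i+10,52)]+[567.4,71.8]).round(1))"
```

```text
172 [[3.8, 13.8, 0], [7.3, 12.4, 0], [10.2, 10.1, 0], [12.5, 7.1, 0], [13.9, 3.6, 0], [14.4, -0.1, 0], [13.8, -3.8, 0], [12.4, -7.3, 0], [10.1, -10.2, 0], [7.1, -12.5, 0]] [618.4  92.4]
22 [[3.6, -13.9, 0], [-0.1, -14.4, 0], [-3.8, -13.8, 0], [-7.3, -12.4, 0], [-10.2, -10.1, 0], [-12.5, -7.1, 0], [-13.9, -3.6, 0], [-14.4, 0.1, 0], [-13.8, 3.8, 0], [-12.4, 7.3, 0]] [533.5  28.5]
-128 [[-10.1, 10.2, 0], [-7.1, 12.5, 0], [-3.6, 13.9, 0], [0.1, 14.4, 0], [3.8, 13.8, 0], [7.3, 12.4, 0], [10.2, 10.1, 0], [12.5, 7.1, 0], [13.9, 3.6, 0], [14.4, -0.1, 0]] [575.1 126.3]
-278 [[13.8, -3.8, 0], [12.4, -7.3, 0], [10.1, -10.2, 0], [7.1, -12.5, 0], [3.6, -13.9, 0], [-0.1, -14.4, 0], [-3.8, -13.8, 0], [-7.3, -12.4, 0], [-10.2, -10.1, 0], [-12.5, -7.1, 0]] [588.   20.8]
-428 [[-13.9, -3.6, 0], [-14.4, 0.1, 0], [-13.8, 3.8, 0], [-12.4, 7.3, 0], [-10.1, 10.2, 0], [-7.1, 12.5, 0], [-3.6, 13.9, 0], [0.1, 14.4, 0], [3.8, 13.8, 0], [7.3, 12.4, 0]] [524.1 105.7]
-578 [[10.2, 10.1, 0], [12.5, 7.1, 0]] [546.8 122.8]
```

Start with a quarter to check forces.

Call:
move_arm --dp '[[3.8,13.8,0],[7.3,12.4,0],[10.2,10.1,0],[12.5,7.1,0],[13.9,3.6,0],[0,0,0]]' --rotation '[[0,0,0],[0,0,0],[0,0,0],[0,0,0],[0,0,0],[0,0,0]]' --hand '[0.15,0.15,0.15,0.15,0.15,0.15]'

```text
clock: 10.1
eef_pos: [561.4, 127.9, 90.3]
eef_rot: [3.141, -0.001, 1.293]
wrist_force: [0.5, 5.4, 5.4]
finger_gap: 21.7
finger_force: 15.0
```

Run:
```python
from ov import *
s=manip.read_state();p=s['eef_pos'];print(p,s['wrist_force'],s['moment'],s['finger_gap'],np.degrees(np.arctan2(p[1]-71.8,p[0]-567.4)),np.hypot(p[1]-71.8,p[0]-567.4))
camera
```

```text
[561.41751839 127.91463882  90.30675582] [0.50634441 5.38134303 5.44631379] [ 0.83078699 -0.012579    0.09553669] 21.71394685246221 96.08541882586167 56.43263927894508
```

Call:
move_arm --dp '[[14.4,-0.1,0],[13.8,-3.8,0],[12.4,-7.3,0],[10.1,-10.2,0],[7.1,-12.5,0],[3.6,-13.9,0],[-0.1,-14.4,0],[-3.8,-13.8,0],[-7.3,-12.4,0],[-10.2,-10.1,0]]' --rotation '[[0,0,0],[0,0,0],[0,0,0],[0,0,0],[0,0,0],[0,0,0],[0,0,0],[0,0,0],[0,0,0],[0,0,0]]' --hand '[0.15,0.15,0.15,0.15,0.15,0.15,0.15,0.15,0.15,0.15]'

```text
clock: 11.35
eef_pos: [599.9, 27.7, 90.1]
eef_rot: [-3.141, -0.0, 1.292]
wrist_force: [0.0, 3.6, 0.0]
finger_gap: 21.5
finger_force: 15.0
```

Call:
move_arm --dp '[[-12.5,-7.1,0],[-13.9,-3.6,0],[-14.4,0.1,0],[-13.8,3.8,0],[-12.4,7.3,0],[0,0,0]]' --rotation '[[0,0,0],[0,0,0],[0,0,0],[0,0,0],[0,0,0],[0,0,0]]' --hand '[0.15,0.15,0.15,0.15,0.15,0.15]'

```text
clock: 12.1
eef_pos: [532.4, 29.5, 89.8]
eef_rot: [-3.141, -0.001, 1.293]
wrist_force: [4.7, 4.9, -4.4]
finger_gap: 21.6
finger_force: 15.0
```

Call:
move_arm --dp '[[-10.1,10.2,0],[-7.1,12.5,0],[-3.6,13.9,0],[0.1,14.4,0],[3.8,13.8,0],[7.3,12.4,0],[10.2,10.1,0],[12.5,7.1,0],[13.9,3.6,0],[14.4,-0.1,0]]' --rotation '[[0,0,0],[0,0,0],[0,0,0],[0,0,0],[0,0,0],[0,0,0],[0,0,0],[0,0,0],[0,0,0],[0,0,0]]' --hand '[0.15,0.15,0.15,0.15,0.15,0.15,0.15,0.15,0.15,0.15]'

```text
clock: 13.35
eef_pos: [575.1, 127.8, 90.3]
eef_rot: [-3.14, -0.001, 1.293]
wrist_force: [-2.4, 4.0, 3.3]
finger_gap: 21.8
finger_force: 15.0
```

Call:
move_arm --dp '[[13.8,-3.8,0],[12.4,-7.3,0],[10.1,-10.2,0],[7.1,-12.5,0],[3.6,-13.9,0],[-0.1,-14.4,0],[-3.8,-13.8,0],[-7.3,-12.4,0],[-10.2,-10.1,0],[-12.5,-7.1,0]]' --rotation '[[0,0,0],[0,0,0],[0,0,0],[0,0,0],[0,0,0],[0,0,0],[0,0,0],[0,0,0],[0,0,0],[0,0,0]]' --hand '[0.15,0.15,0.15,0.15,0.15,0.15,0.15,0.15,0.15,0.15]'

```text
clock: 14.6
eef_pos: [587.2, 20.7, 90.2]
eef_rot: [-3.141, -0.0, 1.292]
wrist_force: [1.2, 3.5, 0.8]
finger_gap: 21.8
finger_force: 15.0
```

Call:
move_arm --dp '[[-13.9,-3.6,0],[-14.4,0.1,0],[-13.8,3.8,0],[-12.4,7.3,0],[-10.1,10.2,0],[-7.1,12.5,0],[-3.6,13.9,0],[0.1,14.4,0],[3.8,13.8,0],[7.3,12.4,0]]' --rotation '[[0,0,0],[0,0,0],[0,0,0],[0,0,0],[0,0,0],[0,0,0],[0,0,0],[0,0,0],[0,0,0],[0,0,0]]' --hand '[0.15,0.15,0.15,0.15,0.15,0.15,0.15,0.15,0.15,0.15]'

```text
clock: 15.85
eef_pos: [523.6, 105.5, 90.1]
eef_rot: [-3.141, 0.001, 1.292]
wrist_force: [4.8, -7.2, -0.3]
finger_gap: 22.0
finger_force: 15.0
```

Call:
move_arm --dp '[[10.2,10.1,0],[12.5,7.1,0],[13.9,3.6,0],[0,0,0],[0,0,0]]' --rotation '[[0,0,0],[0,0,0],[0,0,0],[0,0,0],[0,0,0]]' --hand '[0.15,0.15,0.15,0.15,0.15]'

```text
clock: 16.48
eef_pos: [560.4, 127.0, 90.3]
eef_rot: [-3.141, -0.001, 1.292]
wrist_force: [0.3, 4.4, 4.3]
finger_gap: 22.0
finger_force: 15.0
```

Call:
move_arm --dp '[[0,0,0],[0,0,0],[0,0,0],[0,0,0],[0,0,10],[0,0,30],[0,0,40],[-10,0,40],[-40,0,20]]' --rotation '[[0,0,0],[0,0,0],[0,0,0],[0,0,0],[0,0,0],[0,0,0],[0,0,0],[0,0,0],[0,0,0]]' --hand '[0.3,0.5,0.5,0.5,0.5,0.5,0.5,0.5,0.5]'

```text
clock: 17.6
eef_pos: [511.0, 126.5, 232.7]
eef_rot: [3.139, -0.001, 1.291]
wrist_force: [0.1, -0.1, -0.0]
finger_gap: 47.0
finger_force: 0.0
```

Call:
move_arm --dp '[[-30,30,0],[-40,45,0],[-40,45,0],[-40,45,0],[-40,45,0],[-10,40,0],[0,0,0]]' --rotation '[[0,0,0],[0,0,0],[0,0,0],[0,0,0],[0,0,0],[0,0,0],[0,0,0]]' --hand '[0.5,0.5,0.5,0.5,0.5,0.5,0.5]'

```text
clock: 18.48
eef_pos: [309.5, 378.2, 230.7]
eef_rot: [3.141, -0.001, 1.295]
wrist_force: [-0.2, 0.1, -0.1]
finger_gap: 47.0
finger_force: 0.0
```

Run:
```python
from ov import *
s=manip.read_state();print(s['eef_pos'],s['wrist_force'])
H=np.array([567.4,71.8,46]);a=np.radians(97)
two(camera('scene'),'f.png',H,a,H,np.radians(7),180,105,246,180,6)
f=cv2.imread('pics/f.png');two(camera('top'),'f2.png',H,a,H,np.radians(7),155,125,221,180,6);g=cv2.imread('pics/f2.png')
cv2.imwrite('pics/fin.png',cv2.resize(np.vstack([f,g]),None,fx=.75,fy=.75))
```

```text
[309.49621827 378.21279096 230.7282291 ] [-0.22404982  0.07950227 -0.14612929]
```

View pics/fin.png

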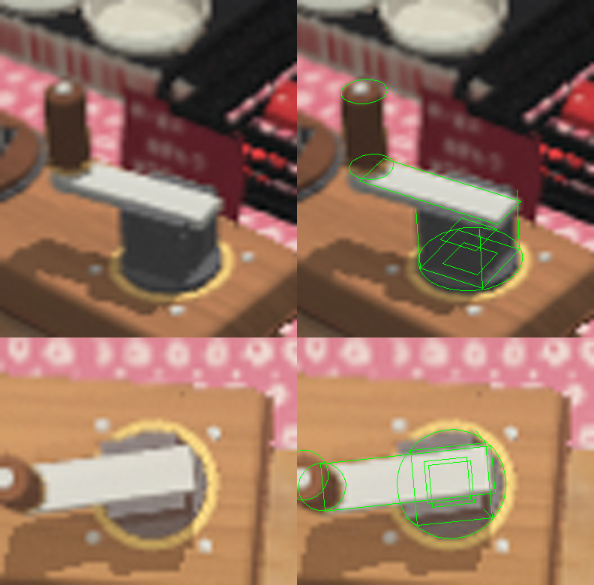

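The crank sits level and fully down on the collar. The wireframe matches it in both views (knob top at (365,90), hub base near (470,260)), and the robot is clear. Handing in.

```bash
python3 -c "
from cell import manip
print(manip.sign_off())"
```

```text
the job is handed in; nothing more can be done
None
```

I set the square-hub crank fully down on the shaft, wound it clockwise about 795° at the knob (at least two full turns after play), released it sitting level, and handed the job in at about 18.6 s; the sign-off returned no verdict.

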